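# Release the set pad from the padding press

### The job

The glued ticket pad in the padding press has set: lift the collar on the press's lever, throw the lever right over to the back and let the collar drop into its notch so that the press stays locked open. Only then draw the pad out from under the platen and lay it, same side up, flat in the shallow aluminium tray, without dropping it. Do not shift the glue pot or the twine spool beside the press.

Things in the scene. Friction and masses are not known exactly. Their poses are not given: they have to be found in the camera images.
- press: Fixed bench padding press, dark cast iron, 150 deep (x) x 240 wide (y) mm; origin at the centre of its underside; x from its open front to its back, y to its left, z up; turned by up to 0.2 rad. Steel bed 200 mm wide, front edge at x -70, top 40 mm above the bench. Cheeks at y +-82 to +-100 mm, x -38 to +48. A sprung steel platen (x -55 to +45, y +-78 mm) presses on the pad.
- press_mouth (a point): Point below the nose of the press's top yoke, on the centre line, at bed height (press x -80, z 40 mm); axes as the press's. The yoke overhangs the pad from here 132 mm towards the back and 100 mm to either side, underside 124 mm, top 146 mm above the bench (guide rods through brass bushes on it rise to 180 mm). Opening the lever raises the platen about 10 mm against its springs.
- lever_pivot (a point): The lever's pivot on the press, 121 mm right of the press's centre line, 122 mm above the bench. Axes as the press's; the lever turns about the y axis.
- press_lever (a joint): Angle of the press's lever in rad: 0 = clamped (leans 30 deg from vertical to the press's front), end stop 0.91 = open (leans 22 deg to the back); locked open it rests near 0.87. The steel stem, 14 mm thick, ends 125 mm from the pivot. Needs about 3 to 5 N at the collar to swing; the platen's springs pull it back to 0 unless it is locked.
- lever_collar (a joint): Lift of the collar along the lever in m: 0 = down (locked), 0.016 = top stop; a spring draws it down with 5 to 8 N. Its index pin sits in a notch of the quadrant plate (rim 56 mm from the pivot) at either end of the lever's travel: the lever swings only while the collar is lifted 11 mm or more. Between the notches the pin rides on the rim with the collar about 0.010 up.
- collar_grip (a point): Middle of the knurled collar, the thick dark sleeve on the lever: 43 mm in diameter, 42 mm long, with a 48 mm flange at its top end; the point is on the lever's axis, 80 mm from the pivot when down, 22 mm below the collar's top. z along the lever away from the pivot, y along the pivot axis. The bare stem stands 23 mm out of the collar when it is down.
- pad_center (a point): Centre of the loose ticket pad, a solid glued paper block 120 long (x) x 56 wide (y) x 36 high (z) mm, 0.12 to 0.23 kg: white, brown card underneath, grey spine at its -x end. Lies flat on the bed, spine to the front, within 0.06 rad of the press's x. The spine end stands out 28 to 35 mm beyond the yoke's nose, over free space down to the bench; the rear half is under the platen. z up.
- tray_floor (a point): Centre of the inner floor of the shallow aluminium tray, 5 mm above the bench; z up. Outside 200 (x) x 160 (y) mm, walls 4 mm thick and 24 mm high. It stands on the left or the right of the bench; the deeper dark box of metal furniture (200 x 160 x 65 mm) stands on the other side.
- furniture_box: Fixed dark steel box full of metal furniture, 200 (x) x 160 (y) mm, pieces up to about 75 mm high; origin at the centre of its underside. A bystander.
- glue_pot: Loose white glue pot with a black lid, 72 mm in diameter, 88 mm high; origin at its underside. A bystander to leave alone.
- twine_spool: Loose green spool of twine, 60 mm in diameter, 70 mm high; origin at its underside. A bystander to leave alone.
There are look-alikes about, which are no part of the job. What is meant by the part that bears pad_center is not green or turquoise, and is the larger of those in its own colour.

How it is judged:
On the way:
1. the lever is thrown right over and the collar is down in its notch, so the press is locked open (value of joint press_lever above 0.82 rad and value of joint lever_collar below 0.003 m), for 0.2 s.
At the end, for the whole second after the job is handed in: The lever is at the open end (beyond 0.82 rad) with the collar down in its notch (under 3 mm), and the pad lies at rest flat (within 0.1 rad), same side up, on the tray's floor (centre within 4 mm of lying height) (all of step 1 and x of pad_center in the frame of tray_floor between -0.096 and 0.096 m and y of pad_center in the frame of tray_floor between -0.076 and 0.076 m and z of pad_center in the frame of tray_floor below 0.022 m and angle between pad_center's own z axis and vertical below 0.1 rad and linear speed of pad below 0.02 m/s); the robot touches nothing.
It fails at once if the pad is pulled about (15 mm) before the lever is open (value of joint press_lever below 0.72 rad and distance of pad_center from where it was at the start of the episode above 0.015 m).
It fails at once if the pad is dropped (falls free faster than 0.6 m/s, about 20 mm) (contact force between the fingers and pad below 0.05 N and linear speed of pad above 0.6 m/s).
It fails at once if the glue pot or the twine spool is shifted by more than 30 mm (distance of any of glue_pot, twine_spool from where it was at the start of the episode above 0.03 m).
It also fails if it takes over 58 s, if anything falls off the work surface, if the arm or the gripper's body presses on something with over 40 N, if the wrist force passes 120 N, or if a joint passes its speed limit or range.

### The arm

A 6-joint arm with a two-finger parallel gripper is mounted at the origin on the work surface. World frame = base frame: x ahead of the robot, y to its left, z up, the work surface at z = 0. Lengths are in m, angles in rad, forces in N, time in s.
With the tool pointing down it reaches from about 0.25 to 0.775 m from the base axis. Payload 4 kg.
Tool frame: the origin (TCP) lies on the centre line of the jaws, within the pads' length; the fingertips stand 25 mm ahead of it and the grasp point (between the pads) lies 6 mm ahead of it; z points along the fingers, y is the line along which they close (so a half turn about z gives the same grasp; the last joint's range is limited). The gripper opens to 85 mm and grips with 20 to 120 N. Pads are 22 mm wide; open, the fingers measure 114 mm over their backs; the gripper's body (76 mm by 85 mm) begins 54 mm behind the grasp point. The pads swing forward as they close: fully open they stand 13 mm farther back than shut.
Start: joints at [-0.103, 0.087, 1.371, -0, 1.684, -0.103], TCP at [0.55, -0, 0.256] pointing down, gripper open.
Joint ranges: [-3.1, 3.1], [-0.76, 2.03], [0.27, 2.55], [-1.08, 4.22], [0.17, 2.65], [-2.57, 2.57]. Speed limits (rad/s): [2.79, 2.79, 3.14, 3.14, 3.14, 3.14].

### API

Orientations are given as a unit quaternion [w, x, y, z].
In Python, from plant import robot, read_camera, job, silhouettes, tip_of gives the robot as it stands.
- The arm moves only by the tool step_arm, never from a script. Its argument "motion" is a list that holds one entry, the list of rows, each a list of 7 numbers: the shift along the tool's x, y, z in mm, then the turn, a rotation vector about the tool's x, y, z in rad, then the opening, from 0 (shut) to 1 (fully open). In form: [[[tx, ty, tz, ax, ay, az, hand], ...]]. A call has 1 to 12 rows; each row is the pose to reach, as a shift and turn from the pose commanded when the call began, along the tool's axes at that moment; what a row does not reach only later rows make up. A row lasts 1/12 s, in which the tool goes at most 41.7 mm and 7.16 degrees, less where a joint would pass 70% of its speed; a pose out of reach is approached as far as the arm can. A call with a gripper value outside its range is refused whole. The fingers move at their own pace and stop on an object; "grip_force" is the grip in N (left out, the last holds). Time passes only in rows, so rows that repeat a pose let the fingers close. It gives the time, the measured TCP pose, the force, the opening and the grip force at its end, in the units of the state.
- robot.observe(): the state, without advancing time (a new reading comes with each control period).
- read_camera(name): name is "scene" or "side" or "wrist"; returns a dict with "img" (384x512x3 uint8, red, green, blue), "z_map" (384x512 float32, m along the optical axis (not along the pixel's ray), 0 where there is no reading), "fx", "fy", "cx", "cy" (pixels), "R" (3x3) and "t" (3): a world point X has camera coordinates R X + t. Camera axes: x right, y down, z forward; pixel columns grow to the right and rows downward; lengths in m; the calibration is good to about 2 mm. A picture is of the moment at which its call begins.
- job.finish_job(): hands the job in; it is judged then, once.
Trained networks look in the newest picture that a camera, given by its name, has taken for a name from the list of things; names that differ only in an ending like _2 or _b are one class to them, and where a whole thing is asked for, a point or a joint stands for the part that bears it (a point fixed in the world has none). Each returns a list of dicts, best first, with "conf" (0 to 1); they miss things now and then, are a little off and sometimes report something else, mostly with a low value. They report only what shows in the picture. A call takes as long as a camera call. They do not tell look-alikes from the thing itself.
- silhouettes(target, camera): "mask" (384x512 bool, what is visible of it).
- tip_of(target, camera): "point" ([x, y, z] in m, in the coordinates of the camera as it stood for that picture, good to about 4 mm: a listed point, or the origin of a listed thing).
The state is a dict: "time_s": time; "qpos": joint angles; "joint_vel": joint speeds; "joint_torque": joint torques, N m; "position": TCP position; "orientation": TCP orientation; "force": force on the tool from outside, world axes, zero at the start; "moment": the same for the moment, N m; "opening": finger opening in m; "finger_force": force on a finger pad.
Only numpy, scipy, OpenCV 4.12 (cv2) and the standard library are available. Lean on these libraries where they do the work, as an engineer would, in place of code of your own. Each camera call takes 0.05 s, during which the arm holds its last target. There are 200 camera calls.

## Working session

There is one attempt and no reset: what is moved stays moved. The work goes in short steps, Python scripts to look and compute and a tool call to move; the robot and the scene stay as the last step left them, time stands still between calls to the robot, and variables do not carry over. Pictures are saved under pics/ and viewed, at most 10 in all, crops included, and the job is handed in when it is done.

Besides the shell and the picture viewer there is one more tool, called by a JSON object that holds its "method" and its "body", one argument or row to a line. step_arm: Moves the arm, as the interface text tells. Its arguments: {"type":"object","properties":{"motion":{"type":"array"},"grip_force":{"type":"number"}},"required":["motion"]}

```bash
mkdir -p pics; ls; cat > h.py <<'E'
import numpy as np, cv2
from plant import robot, read_camera, job, silhouettes, tip_of
from scipy.spatial.transform import Rotation as Ro
def w(c,p): return c['R'].T@(np.asarray(p)-c['t'])
def px(c,P):
    q=c['R']@np.asarray(P)+c['t']; return (c['fx']*q[0]/q[2]+c['cx'],c['fy']*q[1]/q[2]+c['cy'])
def cloud(c,m=None):
    z=c['z_map']; v,u=np.nonzero((z>0)&(m if m is not None else True)); d=z[v,u]
    return (np.c_[(u-c['cx'])*d/c['fx'],(v-c['cy'])*d/c['fy'],d]-c['t'])@c['R']
def tool():
    s=robot.observe(); q=s['orientation']; return np.array(s['position']),Ro.from_quat([q[1],q[2],q[3],q[0]]).as_matrix(),s
E
python3 - <<'E'
from h import *
np.set_printoptions(precision=4,suppress=True)
ims=[]
for n in ['scene','side']:
    c=read_camera(n); ims.append(c['img'])
    print(n,'cam at',-c['R'].T@c['t'])
    for t in ['press','press_mouth','lever_pivot','collar_grip','pad_center','tray_floor','furniture_box','glue_pot','twine_spool']:
        for r in tip_of(t,n):
            if r['conf']>.25:
                P=w(c,r['point']);print(t,round(r['conf'],2),P,np.round(px(c,P)))
    cv2.imwrite(f'pics/{n}0.png',c['img'][:,:,::-1])
print(tool())
E
```

```text
pics
scene cam at [ 1.2085 -0.0889  1.2788]
press 0.7 [ 0.4509 -0.3497  0.0023] [152. 236.]
press 0.67 [ 0.6282  0.0504 -0.0035] [271. 261.]
lever_pivot 0.61 [ 0.6538 -0.0675  0.1214] [237. 258.]
collar_grip 0.74 [ 0.6123 -0.0756  0.1883] [231. 237.]
pad_center 0.96 [0.7118 0.4516 0.0143] [391. 260.]
pad_center 0.54 [ 0.4875 -0.1441  0.0122] [210. 234.]
tray_floor 0.57 [ 0.4507 -0.3514  0.0043] [152. 236.]
furniture_box 0.86 [ 0.4523  0.3303 -0.0012] [334. 205.]
glue_pot 0.64 [0.6942 0.2981 0.0003] [346. 265.]
glue_pot 0.3 [ 0.6093 -0.0746  0.1905] [231. 236.]
twine_spool 0.8 [ 0.6955 -0.3095  0.0032] [168. 299.]
side cam at [-0.172  -0.9444  1.4188]
press 0.73 [0.6342 0.0493 0.0032] [304. 192.]
press 0.57 [ 0.6122 -0.0796  0.1911] [324. 182.]
press_mouth 0.66 [0.5494 0.0274 0.0387] [290. 198.]
lever_pivot 0.64 [ 0.6503 -0.0735  0.1219] [329. 189.]
collar_grip 0.66 [ 0.6165 -0.0796  0.1897] [325. 181.]
pad_center 0.97 [0.1737 0.3094 0.0172] [170. 193.]
pad_center 0.66 [0.5766 0.0485 0.0587] [293. 188.]
pad_center 0.56 [0.7093 0.4482 0.0116] [267. 128.]
pad_center 0.53 [ 0.4918 -0.146
[... 180 characters left out ...]
]
twine_spool 0.79 [ 0.7006 -0.3128 -0.0033] [377. 249.]
(array([ 0.55  , -0.    ,  0.2563]), array([[ 0.    ,  1.    ,  0.0001],
       [ 1.    , -0.    ,  0.    ],
       [ 0.    ,  0.0001, -1.    ]]), {'time_s': 1.0, 'qpos': array([-0.1031,  0.0872,  1.3707,  0.    ,  1.6836, -0.1031]), 'joint_vel': array([-0.0003,  0.0006, -0.0001,  0.0018, -0.0014, -0.0007]), 'joint_torque': array([  0.0005, -35.1731, -31.3471,  -0.    ,   0.0002,   0.    ]), 'position': array([ 0.55  , -0.    ,  0.2563]), 'orientation': array([0.    , 0.7071, 0.7071, 0.    ]), 'force': array([ 0.5412, -0.3965,  0.2974]), 'moment': array([-0.0106, -0.0105,  0.029 ]), 'finger_force': 0.0, 'opening': 0.08554733960923544})
```

```bash
python3 - <<'E'
from h import *
a=cv2.imread('pics/scene0.png');b=cv2.imread('pics/side0.png')
im=np.vstack([cv2.resize(a[150:350,90:430],None,fx=1.75,fy=1.5),cv2.resize(b[100:300,120:460],None,fx=1.75,fy=1.5)])
cv2.imwrite('pics/both.png',im)
E
```

```text
(no output)
```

View pics/both.png

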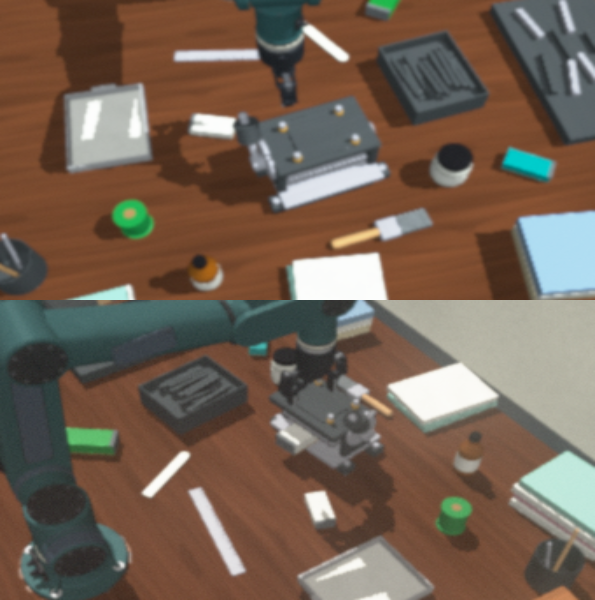

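The pad candidates, by scene or side pixel:
- White block in the press: side (287,195).
- Small white block on the bench: scene (210,234), side (303,240).
- Green blocks: scene (307,152), side (170,193).
- Turquoise block: scene (391,260).

By the description it is the larger white block, the one sticking out of the press. I'll check that in a close crop and fit the press yaw.

```bash
python3 - <<'E'
from h import *
np.set_printoptions(precision=4,suppress=True)
for n in ['scene','side']:
    c=read_camera(n); P=cloud(c)
    m=(abs(P[:,2]-.146)<.004)&(abs(P[:,0]-.63)<.13)&(abs(P[:,1]-.05)<.16)
    Q=P[m]; (ctr,sz,an)=cv2.minAreaRect((Q[:,:2]*1000).astype(np.float32)); print(n,'yoke',ctr,sz,an,Q[:,2].mean(),len(Q))
    for t in ['collar_grip','pad_center']:
        for r in silhouettes(t,n)[:4]:
            Q=cloud(c,r['mask']); print(t,round(r['conf'],2),len(Q),np.median(Q,0),Q.min(0),Q.max(0))
c=read_camera('wrist'); print('wrist cam',-c['R'].T@c['t'])
for t in ['press_mouth','lever_pivot','collar_grip','pad_center','press']:
    for r in tip_of(t,'wrist'): print(t,round(r['conf'],2),w(c,r['point']),np.round(px(c,w(c,r['point']))))
P=cloud(c);m=(abs(P[:,2]-.146)<.004)
Q=P[m]; (ctr,sz,an)=cv2.minAreaRect((Q[:,:2]*1000).astype(np.float32)); print('yoke',ctr,sz,an,len(Q))
m=(abs(P[:,2]-.076)<.005)&(P[:,0]<.56)
Q=P[m]; (ctr,sz,an)=cv2.minAreaRect((Q[:,:2]*1000).astype(np.float32)); print('pad',ctr,sz,an,Q[:,2].mean(),len(Q),Q.min(0),Q.max(0))
cv2.imwrite('pics/wrist0.png',c['img'][:,:,::-1])
E
```

```text
scene yoke (621.5394897460938, 35.138893127441406) (132.686279296875, 226.42645263671875) 9.884984016418457 0.1463892733429663 1464
collar_grip 0.62 205 [ 0.6239 -0.0732  0.2062] [ 0.591  -0.0973  0.1788] [ 0.6409 -0.0523  0.2249]
pad_center 0.89 427 [0.187  0.306  0.0338] [ 0.0837  0.2518 -0.0054] [0.2426 0.3664 0.0422]
pad_center 0.77 440 [0.7131 0.4493 0.0262] [ 0.6666  0.4019 -0.0027] [0.7529 0.4958 0.0344]
pad_center 0.68 566 [0.7065 0.2883 0.0834] [ 0.6207  0.2593 -0.0052] [0.7293 0.3458 0.0949]
pad_center 0.64 331 [ 0.4948 -0.1434  0.0251] [ 0.455  -0.1888 -0.0014] [ 0.5233 -0.0994  0.0333]
side yoke (617.1076049804688, 30.45001220703125) (135.79824829101562, 229.38232421875) 8.130169868469238 0.1464578749109982 567
collar_grip 0.52 142 [ 0.6084 -0.0901  0.2053] [ 0.5843 -0.1049  0.1692] [ 0.6524 -0.0598  0.2344]
pad_center 0.81 308 [ 0.4828 -0.1515  0.0245] [ 0.4544 -0.1959 -0.0029] [ 0.5185 -0.0986  0.0366]
pad_center 0.8 452 [0.1788 0.2922 0.0328] [ 0.1301  0.2447 -0.0054] [0.2374 0.3567 0.0437]
pad_center 0.74 289 [0.5424 0.0301 0.0711] [0.5131 0.0061 0.0041] [0.5948 0.0745 0.0833]
pad_center 0.63 45 [0.689  0.4115 0.0191] [ 0.6702  0.3964 -0.009 ] [0.7101 0.4268 0.0312]
wrist cam [0.5494 0.0788 0.3751]
lever_pivot 0.64 [ 0.6492 -0.0675  0.1253] [361. 254.]
collar_grip 0.91 [ 0.6097 -0.0736  0.1945] [339. 309.]
press 0.78 [0.6285 0.0452 0.0037] [321. 123.]
yoke (615.7581787109375, 43.78343200683594) (131.07565307617188, 207.22967529296875) 9.810612678527832 23285
pad (532.3990478515625, 41.528194427490234) (31.523710250854492, 56.2148551940918) 11.406803131103516 0.07695188996650841 1744 [0.5118 0.011  0.074 ] [0.5521 0.0715 0.0794]
```

View pics/wrist0.png

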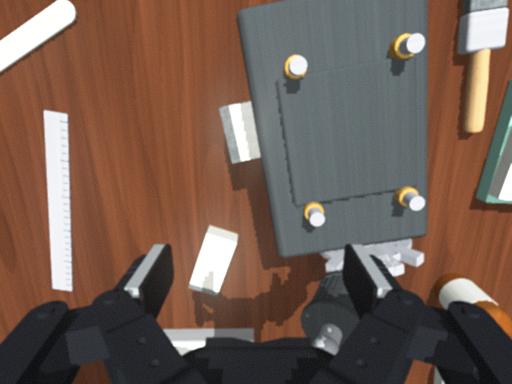

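The wrist picture confirms the choice. The larger white pad with its grey spine sticks out at (240,132), the smaller white look-alike is at (213,260), and the collar is at (330,310). Next I check where the guide rods are and plan the approach to the collar along the lever.

```bash
cat >> h.py <<'E'
np.set_printoptions(precision=4,suppress=True)
YAW=0.171
ex=np.array([np.cos(YAW),np.sin(YAW),0]); ey=np.array([-ex[1],ex[0],0]); ez=np.array([0,0,1.])
PIV=np.array([.6513,-.0702,.122])
def frame(fwd,th):
    "tool x forward-ish, tool z down tilted by th towards fwd"
    z=np.sin(th)*fwd-np.cos(th)*ez; y=np.cross(-ez,fwd); return np.c_[np.cross(y,z),y,z]
def plan(G,R,name=''):
    "move so that the grasp point (6 mm ahead of TCP) is at G"
    p,R0,s=tool(); T=np.asarray(G)-.006*R[:,2]
    d=R0.T@(T-p)*1000; r=Ro.from_matrix(R0.T@R).as_rotvec()
    print(name,'shift',np.round(d,1),'rot',np.round(r,4),'rows>=',int(np.ceil(max(np.linalg.norm(d)/41.7,np.linalg.norm(r)/.125))))
def lever(a,rho):
    "point at rho along the lever at joint angle a, and the lever frame for the tool"
    t=np.deg2rad(30)-a; return PIV+rho*(-np.sin(t)*ex+np.cos(t)*ez), frame(ex,t)
E
python3 - <<'E'
from h import *
c=read_camera('wrist');P=cloud(c)
O=PIV+.121*ey-[0,0,.122]
m=(P[:,2]>.158)&(P[:,2]<.2)&(((P-O)@ey)>-.09)
Q=np.c_[(P[m]-O)@ex,(P[m]-O)@ey,P[m][:,2]]*1000
_,l,ctr=cv2.kmeans(Q[:,:2].astype(np.float32),4,None,(3,50,.1),5,cv2.KMEANS_PP_CENTERS)
for i in range(4): q=Q[l[:,0]==i]; print(np.percentile(q,[3,50,97],axis=0))
plan(*lever(0,.150),'pre'); plan(*lever(0,.078),'grasp')
E
```

```text
[[ 23.0142  51.3339 158.3428]
 [ 26.3984  56.303  168.738 ]
 [ 33.2476  61.1412 170.4008]]
[[ 23.183  -57.7262 158.2516]
 [ 27.0631 -52.001  168.4861]
 [ 33.263  -47.9224 170.3798]]
[[-51.6699  51.1356 158.9589]
 [-46.801   56.0798 169.1229]
 [-41.594   60.94   170.4586]]
[[-51.291  -58.0337 158.6923]
 [-46.4821 -51.7489 168.698 ]
 [-41.3555 -48.1231 170.0812]]
pre shift [-83.5  24.4  -0.8] rot [-0.3658  0.4344  1.3655] rows>= 12
grasp shift [-77.4  59.9  61.6] rot [-0.3658  0.4344  1.3655] rows>= 12
```

```bash
sed -i 's/-.0702,.122/-.0692,.122/' h.py; python3 -c "
from h import *
plan(*lever(0,.155),'pre')"
```

```text
pre shift [-82.9  22.   -5.1] rot [-0.3658  0.4344  1.3655] rows>= 12
```

{"method": "step_arm", "body": {
  "motion": [
    [[-82, 21, -5, -0.366, 0.434, 1.366, 0.78], [-82, 21, -5, -0.366, 0.434, 1.366, 0.78], [-82, 21, -5, -0.366, 0.434, 1.366, 0.78], [-82, 21, -5, -0.366, 0.434, 1.366, 0.78], [-82, 21, -5, -0.366, 0.434, 1.366, 0.78], [-82, 21, -5, -0.366, 0.434, 1.366, 0.78], [-82, 21, -5, -0.366, 0.434, 1.366, 0.78], [-82, 21, -5, -0.366, 0.434, 1.366, 0.78], [-82, 21, -5, -0.366, 0.434, 1.366, 0.78], [-82, 21, -5, -0.366, 0.434, 1.366, 0.78], [-82, 21, -5, -0.366, 0.434, 1.366, 0.78], [-82, 21, -5, -0.366, 0.434, 1.366, 0.78]]
  ],
  "grip_force": 40
}}

```text
time_s: 2.65
position: [0.5706, -0.0822, 0.2613]
orientation: [-0.022, 0.962, 0.079, 0.259]
force: [-0.2, 0.4, -0.3]
opening: 0.0665
finger_force: 0.0
```

```bash
python3 - <<'E'
from h import *
p,R,s=tool(); print(s['qpos'])
c=read_camera('wrist')
for t in ['lever_pivot','collar_grip']:
    for r in tip_of(t,'wrist'): print(t,round(r['conf'],2),w(c,r['point']),np.round(px(c,w(c,r['point']))))
print(lever(0,.08)[0],np.round(px(c,lever(0,.08)[0])))
for r in silhouettes('collar_grip','wrist')[:2]:
    Q=cloud(c,r['mask'])-PIV; a=-lever(0,1)[1][:,2]
    X=np.c_[Q@ey,Q@a,Q@np.cross(ey,a)]*1000; print(r['conf'],len(X),np.percentile(X,[2,10,50,90,98],axis=0))
plan(*lever(0,.155),'pre');plan(*lever(0,.078),'grasp')
cv2.imwrite('pics/w1.png',c['img'][:,:,::-1])
E
```

```text
[-0.3788 -0.1613  1.6811  0.2856  1.1771  0.9775]
lever_pivot 0.72 [ 0.65   -0.0631  0.1241] [252. 177.]
collar_grip 0.61 [ 0.6112 -0.0784  0.1948] [262. 207.]
[ 0.6119 -0.076   0.1913] [259. 207.]
0.87 3624 [[-20.4256  65.8152 -20.0197]
 [-16.2257  78.529  -13.9523]
 [  0.6623 103.2416   8.3884]
 [ 17.4035 104.155   20.6388]
 [ 21.7873 104.6018  22.769 ]]
pre shift [0.7 1.2 0.5] rot [0.0002 0.0006 0.0023] rows>= 1
grasp shift [ 0.8  1.1 77.5] rot [0.0002 0.0006 0.0023] rows>= 2
```

View pics/w1.png

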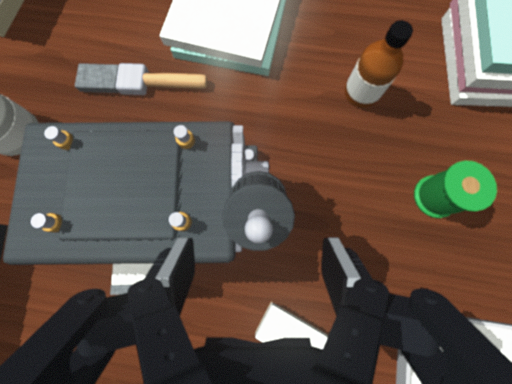

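Picture: the collar is centred at (258,210), between the two fingers. I advance along the lever and close.

{"method": "step_arm", "body": {
  "motion": [
    [[2, 0.5, 30, 0, 0, 0, 0.78], [2, 0.5, 55, 0, 0, 0, 0.78], [2, 0.5, 70, 0, 0, 0, 0.78], [2, 0.5, 76, 0, 0, 0, 0.78], [2, 0.5, 76, 0, 0, 0, 0.78], [2, 0.5, 76, 0, 0, 0, 0.3], [2, 0.5, 76, 0, 0, 0, 0.3], [2, 0.5, 76, 0, 0, 0, 0.3], [2, 0.5, 76, 0, 0, 0, 0.3]]
  ],
  "grip_force": 60
}}

```text
time_s: 3.6
position: [0.6106, -0.0758, 0.1984]
orientation: [-0.022, 0.962, 0.082, 0.259]
force: [-2.1, 0.5, 1.9]
opening: 0.0456
finger_force: 60.9
```

{"method": "step_arm", "body": {
  "motion": [
    [[0, 0, -3, 0, 0, 0, 0.3], [0, 0, -6, 0, 0, 0, 0.3], [0, 0, -9, 0, 0, 0, 0.3], [0, 0, -12, 0, 0, 0, 0.3], [0, 0, -14, 0, 0, 0, 0.3], [0, 0, -14, 0, 0, 0, 0.3]]
  ]
}}

```text
time_s: 4.1
position: [0.604, -0.077, 0.209]
orientation: [-0.022, 0.962, 0.082, 0.259]
force: [8.5, 1.1, -6.2]
opening: 0.0457
finger_force: 62.4
```

```bash
python3 - <<'E'
from h import *
c=read_camera('wrist')
for r in silhouettes('collar_grip','wrist')[:1]:
    Q=cloud(c,r['mask'])-PIV; a=-lever(0,1)[1][:,2]
    X=np.c_[Q@ey,Q@a,Q@np.cross(ey,a)]*1000; print(r['conf'],len(X),np.percentile(X,[2,10,50,90,98],axis=0))
p,R,s=tool(); g=p+.006*R[:,2]; d=g-PIV; rho=np.hypot(d@ex,d[2]); print('rho',rho,'ang',np.arctan2(-(d@ex),d[2]),'y',d@ey,s['force'])
# arc about PIV, from commanded pose: rotate tool about pivot by a
for a in np.arange(1,9)*.115:
    M=Ro.from_rotvec(a*ey).as_matrix(); P2=PIV+M@(p-PIV); R2=M@R
    print(round(a,3),np.round(R.T@(P2-p)*1000,1),np.round(Ro.from_matrix(R.T@R2).as_rotvec(),3),P2,)
E
```

```text
0.73 9643 [[-20.3505  77.7172 -19.5576]
 [-15.9781  87.4056 -13.7077]
 [  0.3081 115.4886  10.6348]
 [ 17.0654 116.3825  20.8054]
 [ 21.4119 116.8698  22.8593]]
rho 0.093025281537838 ang 0.5019841469822234 y 0.0004009521819444122 [ 8.1675  1.0646 -5.485 ]
0.115 [11.3 -0.   0.9] [-0.    -0.115 -0.   ] [ 0.6143 -0.0752  0.2136]
0.23 [22.5 -0.   3.1] [-0.   -0.23 -0.  ] [ 0.6249 -0.0733  0.2173]
0.345 [33.4 -0.   6.6] [-0.    -0.345 -0.   ] [ 0.6358 -0.0715  0.2198]
0.46 [43.7 -0.  11.3] [-0.   -0.46 -0.  ] [ 0.647  -0.0695  0.2209]
0.575 [53.5 -0.  17.1] [-0.    -0.575 -0.001] [ 0.6582 -0.0676  0.2208]
0.69 [62.5 -0.  24.1] [-0.    -0.69  -0.001] [ 0.6693 -0.0657  0.2193]
0.805 [70.7 -0.1 32. ] [-0.    -0.805 -0.001] [ 0.6802 -0.0638  0.2166]
0.92 [77.9 -0.1 40.8] [-0.    -0.92  -0.001] [ 0.6907 -0.062   0.2126]
```

The collar is up about 12.4 mm (top went from 104 to 116.4). I add a little lift and swing along the arc.

{"method": "step_arm", "body": {
  "motion": [
    [[0, 0, -1.5, 0, 0, 0, 0.3], [5.7, 0, -1, 0, -0.058, 0, 0.3], [11.3, 0, -0.3, 0, -0.115, 0, 0.3], [17, 0, 0.5, 0, -0.172, 0, 0.3], [22.5, 0, 1.9, 0, -0.23, 0, 0.3], [28, 0, 3.4, 0, -0.287, 0, 0.3], [33.4, 0, 5.4, 0, -0.345, 0, 0.3]]
  ]
}}

```text
time_s: 4.78
position: [0.6325, -0.0719, 0.2172]
orientation: [-0.008, 0.993, 0.085, 0.083]
force: [-0.7, -0.8, -9.0]
opening: 0.0455
finger_force: 62.6
```

```bash
cat >> h.py <<'E'
def arc(angs,lift=0):
    p,R,s=tool(); g=p+.006*R[:,2]; d=g-PIV; print('rho',np.hypot(d@ex,d[2]),'joint-ish',.502-np.arctan2(-(d@ex),d[2]),'tilt',np.arcsin(R[:,2]@ex),s['force'],s['qpos'])
    for a in angs:
        M=Ro.from_rotvec(a*ey).as_matrix(); P2=PIV+M@(p-PIV)
        print(round(a,3),np.round(R.T@(P2-p)*1000,1),np.round(Ro.from_matrix(R.T@M@R).as_rotvec(),3))
def collar(a):
    c=read_camera('wrist')
    for r in silhouettes('collar_grip','wrist')[:1]:
        Q=cloud(c,r['mask'])-PIV; ax=-lever(a,1)[1][:,2]
        X=np.c_[Q@ey,Q@ax,Q@np.cross(ey,ax)]*1000; print(r['conf'],len(X),np.percentile(X,[2,50,98],axis=0))
    return c
E
python3 - <<'E'
from h import *
collar(.345)
arc(np.arange(1,11)*.06)
E
```

```text
0.6 9763 [[-20.3284  75.1281 -24.3679]
 [  0.7474 113.195    7.296 ]
 [ 21.5119 114.8938  18.7568]]
rho 0.09089661605774096 joint-ish 0.32860248076931764 tilt 0.17284623857145767 [ 0.1066 -0.7371 -7.9572] [-0.2333  0.1869  1.3447  0.069   1.4515  1.1636]
0.06 [5.8 0.  0.2] [ 0.   -0.06  0.  ]
0.12 [11.6  0.   0.7] [ 0.   -0.12  0.  ]
0.18 [17.3  0.   1.6] [ 0.   -0.18  0.  ]
0.24 [23.   0.   2.8] [ 0.   -0.24  0.  ]
0.3 [28.6  0.   4.3] [ 0.  -0.3  0. ]
0.36 [34.1  0.   6.2] [ 0.   -0.36  0.  ]
0.42 [39.5  0.   8.4] [ 0.   -0.42  0.  ]
0.48 [44.8  0.  10.9] [ 0.   -0.48  0.  ]
0.54 [49.8  0.  13.8] [ 0.   -0.54  0.  ]
0.6 [54.7  0.  16.9] [ 0.    -0.6    0.001]
```

{"method": "step_arm", "body": {
  "motion": [
    [[0, 0, -3, 0, 0, 0, 0.3], [5.8, 0, -2.8, 0, -0.06, 0, 0.3], [11.6, 0, -2.3, 0, -0.12, 0, 0.3], [17.3, 0, -1.4, 0, -0.18, 0, 0.3], [23, 0, -0.2, 0, -0.24, 0, 0.3], [28.6, 0, 1.3, 0, -0.3, 0, 0.3], [34.1, 0, 3.2, 0, -0.36, 0, 0.3], [39.5, 0, 5.4, 0, -0.42, 0, 0.3], [39.5, 0, 5.4, 0, -0.42, 0, 0.3]]
  ]
}}

```text
time_s: 5.63
position: [0.6741, -0.0647, 0.2176]
orientation: [0.009, 0.989, 0.085, -0.123]
force: [-2.8, 0.8, -10.3]
opening: 0.0457
finger_force: 62.8
```

```bash
python3 - <<'E'
from h import *
collar(.76)
arc(np.arange(1,6)*.05)
E
```

```text
0.98 9626 [[-19.8615  76.7814 -22.5084]
 [  0.8829 114.221    8.5891]
 [ 21.4139 115.6029  20.1801]]
rho 0.09490500857532032 joint-ish 0.7258469664825253 tilt -0.24247510526092264 [-2.1619  0.6018 -9.005 ] [-0.147   0.5504  0.8684 -0.0794  1.9529  1.2319]
0.05 [ 5. -0.  0.] [-0.   -0.05  0.  ]
0.1 [10.1  0.   0.3] [-0.  -0.1  0. ]
0.15 [15.1  0.   0.9] [-0.   -0.15  0.  ]
0.2 [20.1  0.   1.7] [-0.  -0.2  0. ]
0.25 [25.   0.   2.7] [-0.   -0.25  0.  ]
```

{"method": "step_arm", "body": {
  "motion": [
    [[5, 0, -1, 0, -0.05, 0, 0.3], [10, 0, -0.6, 0, -0.1, 0, 0.3], [15, 0, 0, 0, -0.15, 0, 0.3], [18, 0, 0.6, 0, -0.175, 0, 0.3], [18, 0, 0.6, 0, -0.175, 0, 0.3]]
  ]
}}

```text
time_s: 6.15
position: [0.6901, -0.0619, 0.2163]
orientation: [0.017, 0.975, 0.083, -0.207]
force: [-4.4, 0.7, -7.9]
opening: 0.0457
finger_force: 66.9
```

```bash
python3 - <<'E'
from h import *
collar(.89)
arc([.03])
E
```

```text
0.6 9959 [[-20.0998  79.6912 -19.2011]
 [  0.5268 117.9327  11.4205]
 [ 21.3991 119.3077  23.4707]]
rho 0.09668220282400806 joint-ish 0.8954624607929433 tilt -0.4160895830886683 [ -5.441    1.3531 -13.6742] [-0.1214  0.7283  0.6371 -0.14    2.1722  1.2223]
0.03 [ 3.1  0.  -0. ] [ 0.   -0.03  0.  ]
```

At about 0.895 rad. I now let the collar down along the lever.

{"method": "step_arm", "body": {
  "motion": [
    [[1, 0, 2, 0, 0, 0, 0.3], [1, 0, 4, 0, 0, 0, 0.3], [0, 0, 6, 0, 0, 0, 0.3], [-1, 0, 8, 0, 0, 0, 0.3], [-2, 0, 10, 0, 0, 0, 0.3], [-2, 0, 12, 0, 0, 0, 0.3], [-2, 0, 14, 0, 0, 0, 0.3], [-2, 0, 14, 0, 0, 0, 0.3]]
  ]
}}

```text
time_s: 6.92
position: [0.683, -0.0632, 0.2057]
orientation: [0.018, 0.975, 0.083, -0.206]
force: [-4.7, 1.6, -6.5]
opening: 0.0454
finger_force: 66.8
```

```bash
python3 - <<'E'
from h import *
collar(.87)
arc([-.03])
E
```

```text
0.58 9247 [[-20.15    67.2643 -16.0737]
 [  0.874  105.3782  12.0493]
 [ 21.488  106.7399  22.652 ]]
rho 0.08389688736893923 joint-ish 0.8687141489489386 tilt -0.41696830250571587 [-5.1895  1.73   -4.9783] [-0.1233  0.7091  0.6893 -0.1398  2.1397  1.2254]
-0.03 [-2.7  0.   0.2] [ 0.    0.03 -0.  ]
```

{"method": "step_arm", "body": {
  "motion": [
    [[0, 0, 2, 0, 0, 0, 0.3], [0, 0, 4, 0, 0, 0, 0.3], [0, 0, 4, 0, 0, 0, 0.3], [0, 0, 4, 0, 0, 0, 0.8], [0, 0, 4, 0, 0, 0, 0.8], [0, 0, 4, 0, 0, 0, 0.8], [0, 0, 4, 0, 0, 0, 0.8]]
  ]
}}

```text
time_s: 7.6
position: [0.6823, -0.0639, 0.2028]
orientation: [0.018, 0.975, 0.083, -0.205]
force: [-0.7, -0.0, 0.9]
opening: 0.068
finger_force: 0.0
```

```bash
python3 - <<'E'
from h import *
collar(.87)
arc([.03])
E
```

```text
0.55 9166 [[-19.8689  64.4037 -15.9269]
 [  0.6883 102.2353  11.4051]
 [ 21.4992 103.5885  21.689 ]]
rho 0.0801989604982557 joint-ish 0.8701122672385224 tilt -0.41546130482621885 [-0.4497  0.0745 -0.9408] [-0.1242  0.7049  0.7023 -0.1394  2.1292  1.2264]
0.03 [ 2.6 -0.  -0.1] [-0.   -0.03 -0.  ]
```

The collar is down again (top 103.6) and the lever stays open after release. I retract along the lever.

{"method": "step_arm", "body": {
  "motion": [
    [[0, 0, -25, 0, 0, 0, 0.9], [0, 0, -60, 0, 0, 0, 1], [0, 0, -85, 0, 0, 0, 1], [0, 0, -85, 0, 0.12, 0, 1], [-20, 0, -85, 0, 0.24, 0, 1], [-60, 0, -85, 0, 0.36, 0, 1], [-90, 0, -85, 0, 0.42, 0, 1], [-90, 0, -85, 0, 0.42, 0, 1]]
  ]
}}

```text
time_s: 8.37
position: [0.6235, -0.0715, 0.3218]
orientation: [0.001, 0.996, 0.084, 0.002]
force: [2.2, 0.9, 2.2]
opening: 0.0855
finger_force: 0.0
```

```bash
python3 - <<'E'
from h import *
for n in ['wrist','side','scene']:
    c=read_camera(n)
    for t in ['collar_grip','pad_center','lever_pivot','tray_floor']:
        for r in tip_of(t,n)[:3]:
            P=w(c,r['point']);d=P-PIV; print(n,t,round(r['conf'],2),P,np.round(px(c,P)), (np.hypot(d@ex,d[2]),np.deg2rad(30)+np.arctan2(d@ex,d[2])) if t=='collar_grip' else '')
    if n!='wrist':
        r=silhouettes('tray_floor',n)[0]; Q=cloud(c,r['mask']); print('tray',r['conf'],cv2.minAreaRect((Q[:,:2]*1000).astype(np.float32)))
        q=Q[Q[:,2]<.012]; print('floor',cv2.minAreaRect((q[:,:2]*1000).astype(np.float32)))
    else:
        P=cloud(c); m=(abs(P[:,2]-.076)<.005)&(P[:,0]<.56)&(P[:,0]>.49)&(abs(P[:,1]-.04)<.06)
        Q=P[m]
        if len(Q): print('pad',cv2.minAreaRect((Q[:,:2]*1000).astype(np.float32)),Q[:,2].mean(),len(Q))
        cv2.imwrite('pics/w2.png',c['img'][:,:,::-1])
print(tool())
E
```

```text
wrist collar_grip 0.74 [ 0.674  -0.066   0.1982] [261. 131.] (np.float64(0.07951565362245509), np.float64(0.8155018392162197))
wrist pad_center 0.89 [ 0.4883 -0.1415  0.0114] [286. 240.] 
wrist lever_pivot 0.71 [ 0.6508 -0.0659  0.125 ] [256. 145.] 
wrist tray_floor 0.61 [ 0.4431 -0.3573  0.0044] [403. 280.] 
pad ((519.31689453125, 39.139122009277344), (5.3638916015625, 56.16131591796875), 9.386764526367188) 0.07729295620260268 152
side collar_grip 0.59 [ 0.6797 -0.0674  0.1947] [337. 172.] (np.float64(0.07803055383141852), np.float64(0.8948799411917724))
side pad_center 0.82 [0.1766 0.3067 0.0183] [171. 193.] 
side pad_center 0.63 [ 0.492  -0.142   0.0165] [303. 238.] 
side pad_center 0.57 [0.5811 0.0489 0.0581] [294. 188.] 
side lever_pivot 0.78 [ 0.6479 -0.0725  0.1242] [329. 189.] 
side tray_floor 0.56 [ 0.4468 -0.3543  0.0034] [328. 290.] 
tray 0.76 ((441.50933837890625, -355.6004638671875), (216.6424560546875, 165.014404296875), 1.3961049318313599)
floor ((444.7621154785156, -355.3445129394531), (201.6118621826172, 161.40040588378906), 1.026159644126892)
scene collar_grip 0.61 
[... 637 characters left out ...]
1455078, 172.98553466796875), 2.0667147636413574)
(array([ 0.6348, -0.0715,  0.3159]), array([[ 0.9855,  0.1697,  0.0033],
       [ 0.1697, -0.9855,  0.0003],
       [ 0.0033,  0.0002, -1.    ]]), {'time_s': 9.2167, 'qpos': array([-0.2014,  0.2856,  1.023 ,  0.001 ,  1.8298,  1.1991]), 'joint_vel': array([-0.0015, -0.0058,  0.0027,  0.0007, -0.0007,  0.0006]), 'joint_torque': array([  0.01  , -43.5645, -31.3768,   0.0053,  -0.0188,   0.    ]), 'position': array([ 0.6348, -0.0715,  0.3159]), 'orientation': array([-0.    ,  0.9964,  0.0851,  0.0017]), 'force': array([-0.3565, -0.1581, -1.0263]), 'moment': array([ 0.0027,  0.0447, -0.0196]), 'finger_force': 0.0, 'opening': 0.08552046643859162})
```

View pics/w2.png

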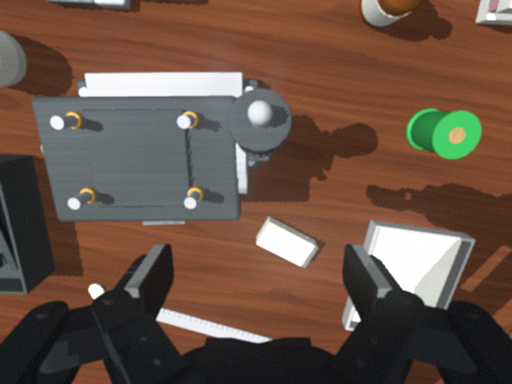

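The picture shows the lever over to the back with its collar at (258,118), the spine end at (165,222), and the tray at (405,275) with nothing in it. Next comes the tilted pre-grasp in front of the spine.

```bash
cat >> h.py <<'E'
pf=np.array([np.cos(.175),np.sin(.175),0]); SP=np.array([.5168,.0386,.058])
def padpose(inn,back,th=np.deg2rad(40)):
    R=frame(pf,th); return SP+inn*pf-back*R[:,2], R
E
python3 - <<'E'
from h import *
g,R=padpose(.015,.11); plan(g+[0,0,.1],R,'above'); plan(g,R,'pre')
E
```

```text
above shift [-157.4 -128.3   68.5] rot [ 0.0018  0.6948 -0.0042] rows>= 6
pre shift [-157.7 -128.3  168.5] rot [ 0.0018  0.6948 -0.0042] rows>= 7
```

{"method": "step_arm", "body": {
  "motion": [
    [[-40, -32, 10, 0, 0.12, 0, 1], [-80, -64, 25, 0, 0.24, 0, 1], [-115, -95, 40, 0, 0.36, 0, 1], [-145, -118, 60, 0, 0.48, 0, 1], [-157, -128, 85, 0, 0.6, 0, 1], [-157, -128, 120, 0, 0.695, 0, 1], [-157, -128, 150, 0, 0.695, 0, 1], [-157, -128, 168, 0, 0.695, 0, 1], [-157, -128, 168, 0, 0.695, 0, 1]]
  ]
}}

```text
time_s: 9.97
position: [0.4535, 0.0293, 0.1394]
orientation: [-0.031, 0.938, 0.08, 0.335]
force: [0.4, 0.1, -0.5]
opening: 0.0851
finger_force: 0.0
```

```bash
python3 - <<'E'
from h import *
c=read_camera('wrist')
P=cloud(c); m=(abs(P[:,2]-.077)<.005)&(P[:,0]<.56)&(P[:,0]>.49)&(abs(P[:,1]-.04)<.06)
Q=P[m]; print('pad',cv2.minAreaRect((Q[:,:2]*1000).astype(np.float32)),np.median(Q[:,2]),len(Q))
for r in tip_of('pad_center','wrist')[:3]: print(r['conf'],w(c,r['point']))
cv2.imwrite('pics/w3.png',c['img'][:,:,::-1])
p,R,s=tool(); print(p,s['qpos']); plan(*padpose(.015,0),'grasp')
E
```

```text
pad ((540.8311157226562, 43.42266845703125), (50.01595687866211, 56.25163650512695), 11.437125205993652) 0.07681766190411572 3871
0.94 [0.5766 0.0509 0.0579]
0.7 [ 0.4872 -0.1427  0.0131]
[0.4592 0.0279 0.1485] [-0.2293 -0.5092  2.2145  0.3531  0.8082  1.0089]
grasp shift [ -2.   -0.9 110.6] rot [ 0.0036 -0.0017 -0.0034] rows>= 3
```

View pics/w3.png

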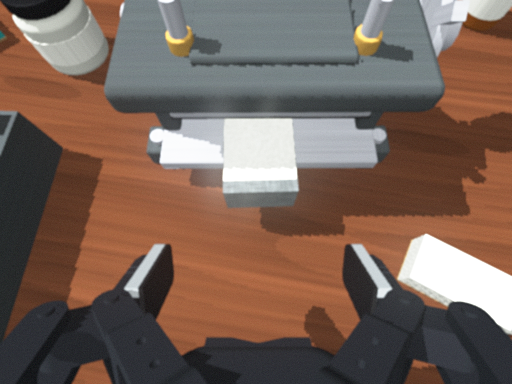

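Picture: the pad's spine at (260,190) is centred between the fingers, and the yoke is clear above. I approach and close with moderate force.

{"method": "step_arm", "body": {
  "motion": [
    [[-2, -1, 35, 0, 0, 0, 1], [-2, -1, 70, 0, 0, 0, 1], [-2, -1, 95, 0, 0, 0, 1], [-2, -1, 108, 0, 0, 0, 1], [-2, -1, 110, 0, 0, 0, 1], [-2, -1, 110, 0, 0, 0, 1], [-2, -1, 110, 0, 0, 0, 0.5], [-2, -1, 110, 0, 0, 0, 0.5], [-2, -1, 110, 0, 0, 0, 0.5], [-2, -1, 110, 0, 0, 0, 0.5], [-2, -1, 110, 0, 0, 0, 0.5]]
  ],
  "grip_force": 70
}}

```text
time_s: 10.98
position: [0.5281, 0.0404, 0.0645]
orientation: [-0.029, 0.935, 0.08, 0.343]
force: [-3.7, -0.8, 6.9]
opening: 0.0551
finger_force: 73.9
```

```bash
python3 - <<'E'
from h import *
p,R,s=tool(); print(s['time_s'],p,p+.006*R[:,2],s['qpos'],s['force'],s['opening'],s['finger_force'])
for d,h in [(20,1.5),(60,3),(100,6),(130,8),(100,80)]: print(d,h,np.round(R.T@(-d*pf+h*ez),1))
E
```

```text
10.9833 [0.5281 0.0404 0.0645] [0.5319 0.0411 0.0599] [-0.145  -0.1766  2.1813  0.4308  0.4972  0.9428] [-3.7398 -0.7794  6.9428] 0.0551286716226753 73.88784527778625
20 1.5 [-14.3   0.1 -14.1]
60 3 [-43.8   0.3 -41.1]
100 6 [-72.4   0.5 -69.2]
130 8 [-94.    0.7 -90.2]
100 80 [ -24.5    0.6 -125.7]
```

{"method": "step_arm", "body": {
  "motion": [
    [[0, 0, -2, 0, 0, 0, 0.5], [-7, 0, -8, 0, 0, 0, 0.5], [-14.5, 0, -15, 0, 0, 0, 0.5], [-22, 0, -22, 0, 0, 0, 0.5], [-29, 0, -28.5, 0, 0, 0, 0.5], [-36.5, 0, -35, 0, 0, 0, 0.5], [-43.5, 0, -41.5, 0, 0, 0, 0.5], [-43.5, 0, -41.5, 0, 0, 0, 0.5]]
  ]
}}

```text
time_s: 11.65
position: [0.4656, 0.0306, 0.0647]
orientation: [-0.029, 0.936, 0.08, 0.34]
force: [-0.7, -0.2, 0.7]
opening: 0.0551
finger_force: 74.0
```

```bash
python3 - <<'E'
from h import *
p,R,s=tool(); print(s['time_s'],p,p+.006*R[:,2],s['qpos'],s['force'],s['opening'],s['finger_force'])
c=read_camera('wrist')
P=cloud(c); m=(abs(P[:,2]-.078)<.012)&(P[:,0]<.56)&(P[:,0]>.42)&(abs(P[:,1]-.04)<.045)
Q=P[m]; print('pad',cv2.minAreaRect((Q[:,:2]*1000).astype(np.float32)),len(Q)); 
A=np.c_[Q-Q.mean(0)]; print('plane n',np.linalg.svd(A,full_matrices=False)[2][2],Q.mean(0))
for r in tip_of('pad_center','wrist')[:2]: print(r['conf'],w(c,r['point']))
E
```

```text
11.65 [0.4656 0.0306 0.0647] [0.4694 0.0312 0.0601] [-0.214  -0.3569  2.3073  0.4555  0.5792  0.8813] [-0.6607 -0.2168  0.6816] 0.05509108567362547 73.9983344078064
pad ((489.69964599609375, 37.84498977661133), (87.53675842285156, 141.7389678955078), 87.0914535522461) 27245
plane n [ 0.0342 -0.0381  0.9987] [0.4947 0.0391 0.0774]
0.58 [0.515  0.0398 0.0599]
```

{"method": "step_arm", "body": {
  "motion": [
    [[-7, 0, -6.5, 0, 0, 0, 0.5], [-14.5, 0, -13, 0, 0, 0, 0.5], [-22, 0, -19.5, 0, 0, 0, 0.5], [-29, 0, -27, 0, 0, 0, 0.5], [-36, 0, -33.5, 0, 0, 0, 0.5], [-39, 0, -36, 0, 0, 0, 0.5], [-39, 0, -36, 0, 0, 0, 0.5]]
  ]
}}

```text
time_s: 12.33
position: [0.4146, 0.0216, 0.0673]
orientation: [-0.029, 0.936, 0.08, 0.34]
force: [0.4, 0.2, -0.9]
opening: 0.055
finger_force: 73.9
```

```bash
python3 - <<'E'
from h import *
p,R,s=tool(); print(s['time_s'],p,p+.006*R[:,2],s['qpos'],s['force'],s['opening'],s['finger_force'])
c=read_camera('wrist')
for r in tip_of('pad_center','wrist')[:2]: print(r['conf'],w(c,r['point']))
P=cloud(c); O=PIV+.121*ey; X=np.c_[(P-SP)@pf,(P-SP)@np.cross(ez,pf),P[:,2]]
m=(abs(X[:,2]-.077)<.012)&(abs(X[:,1])<.022)&(X[:,0]<.05); Q=X[m]; print('pad along',np.percentile(Q[:,0],[1,99]))
b=np.c_[Q[:,0],np.ones(len(Q))]; print('slope',np.linalg.lstsq(b,Q[:,2],rcond=None)[0])
cv2.imwrite('pics/w4.png',c['img'][:,:,::-1])
# tray pose: pad frame yaw psi, pad centre at tray centre
psi=0.02; f=np.array([np.cos(psi),np.sin(psi),0]); T=np.array([.446,-.355,0])
Rt=frame(f,np.deg2rad(40)); 
G=lambda z: T-(.06-.0155)*f+[0,0,z]
print(Rt[:,2],R[:,2]); 
for z in (.14,.06,.025): plan(G(z),Rt,z)
print('lift', R.T@[0,0,80.])
E
```

```text
12.3333 [0.4146 0.0216 0.0673] [0.4184 0.0222 0.0627] [-0.3031 -0.5426  2.4046  0.474   0.6961  0.8217] [ 0.3924  0.1972 -0.9165] 0.05499808897862987 73.92392992973328
0.96 [ 0.49   -0.1439  0.0183]
0.56 [0.4627 0.0331 0.0608]
pad along [-0.1139  0.0032]
slope [-0.0053  0.0789]
[ 0.6427  0.0129 -0.766 ] [ 0.6326  0.1088 -0.7668]
0.14 shift [ -13.4  369.  -111. ] rot [-0.0964 -0.0001  0.1153] rows>= 10
0.06 shift [-64.8 369.  -49.7] rot [-0.0964 -0.0001  0.1153] rows>= 10
0.025 shift [-87.3 369.  -22.9] rot [-0.0964 -0.0001  0.1153] rows>= 10
lift [ 51.3511  -0.0099 -61.3438]
```

View pics/w4.png

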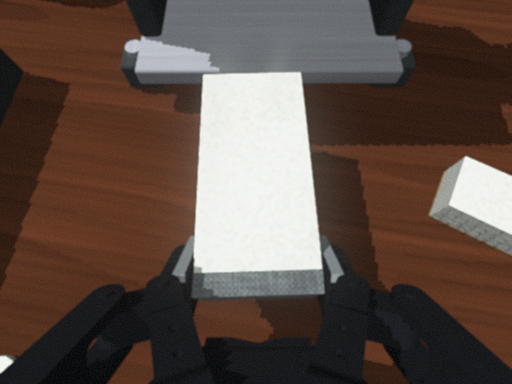

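Picture: the pad is level in the grip and clear of the press (rear edge at row 72, in front of the bed). I lift it and carry it over to the tray.

{"method": "step_arm", "body": {
  "motion": [
    [[10, 0, -12, 0, 0, 0, 0.5], [25, 0, -30, 0, 0, 0, 0.5], [42, 5, -50, 0, 0, 0, 0.5], [50, 20, -62, -0.01, 0, 0.01, 0.5], [47, 45, -66, -0.015, 0, 0.02, 0.5], [42, 75, -70, -0.022, 0, 0.027, 0.5], [37, 107, -74, -0.03, 0, 0.035, 0.5], [31, 140, -78, -0.038, 0, 0.045, 0.5], [25, 173, -83, -0.047, 0, 0.056, 0.5], [20, 206, -87, -0.055, 0, 0.066, 0.5], [15, 238, -90, -0.063, 0, 0.075, 0.5], [11, 268, -93, -0.071, 0, 0.085, 0.5]]
  ]
}}

```text
time_s: 13.43
position: [0.4101, -0.2541, 0.1462]
orientation: [-0.01, 0.939, 0.027, 0.342]
force: [0.4, -0.0, -1.1]
opening: 0.055
finger_force: 74.3
```

```bash
python3 - <<'E'
from h import *
p,R,s=tool(); print(s['time_s'],p,s['qpos'],s['opening'],s['finger_force'])
psi=0.02; f=np.array([np.cos(psi),np.sin(psi),0]); T=np.array([.456,-.355,0]); Rt=frame(f,np.deg2rad(40)); 
for z in (.12,.05): plan(T-.045*f+[0,0,z],Rt,z)
E
```

```text
13.4333 [ 0.4101 -0.2541  0.1462] [-1.0487 -0.2878  2.0784  0.6978  1.1059  0.2197] 0.054972581441201214 74.27224159240723
0.12 shift [-20.6 101.5  10.9] rot [-0.0238  0.0002  0.0288] rows>= 3
0.05 shift [-65.6 101.5  64.5] rot [-0.0238  0.0002  0.0288] rows>= 4
```

{"method": "step_arm", "body": {
  "motion": [
    [[-5, 28, 2, -0.008, 0, 0.01, 0.5], [-11, 56, 5, -0.016, 0, 0.02, 0.5], [-17, 80, 8, -0.024, 0, 0.029, 0.5], [-20, 95, 11, -0.024, 0, 0.029, 0.5], [-24, 99, 16, -0.024, 0, 0.029, 0.5], [-34, 99, 28, -0.024, 0, 0.029, 0.5], [-46, 99, 42, -0.024, 0, 0.029, 0.5], [-58, 99, 56, -0.024, 0, 0.029, 0.5], [-65, 99, 64, -0.024, 0, 0.029, 0.5], [-65, 99, 64, -0.024, 0, 0.029, 0.5], [-65, 99, 64, -0.024, 0, 0.029, 0.5]]
  ]
}}

```text
time_s: 14.35
position: [0.4078, -0.3499, 0.0551]
orientation: [-0.005, 0.94, 0.01, 0.342]
force: [0.4, 0.3, -0.5]
opening: 0.0556
finger_force: 74.2
```

```bash
python3 - <<'E'
from h import *
p,R,s=tool(); print(s['time_s'],p,p+.006*R[:,2],s['force'],s['opening'],s['finger_force'])
c=read_camera('wrist'); P=cloud(c); g=p+.006*R[:,2]
X=P-g; m=(abs(X[:,2]-.017)<.015)&(abs(X[:,1])<.02)&(X[:,0]>0)&(X[:,0]<.12); Q=X[m]
b=np.c_[Q[:,:2],np.ones(len(Q))]; print('slope',np.linalg.lstsq(b,Q[:,2],rcond=None)[0],Q.max(0))
m=(P[:,2]>.02)&(P[:,2]<.03)&(P[:,0]>.3)&(P[:,1]<-.26)
for lo,hi,k in [((.53,-.42),(.57,-.28),0),((.36,-.45),(.55,-.42),1),((.45,-.29),(.55,-.26),1)]:
    q=P[(P[:,2]>.02)&(P[:,2]<.028)&np.all((P[:,:2]>lo)&(P[:,:2]<hi),axis=1)]; print(len(q),np.median(q,0) if len(q) else '')
fl=P[(P[:,2]<.012)&(abs(P[:,0]-.52)<.02)&(abs(P[:,1]+.355)<.06)]; print('floor z',np.median(fl,0))
cv2.imwrite('pics/w5.png',c['img'][:,:,::-1])
for z in (.03,.0245): plan([g[0],g[1],z],R,z)
E
```

```text
14.35 [ 0.4078 -0.3499  0.0551] [ 0.4116 -0.3498  0.0506] [ 0.3753  0.2646 -0.4945] 0.05555730551775062 74.18347120285034
slope [-0.003   0.0017  0.0166] [0.1058 0.02   0.0188]
811 [ 0.5408 -0.3868  0.0246]
2035 [ 0.4642 -0.4294  0.0248]
1261 [ 0.4981 -0.2755  0.0248]
floor z [ 0.5193 -0.3955  0.0062]
0.03 shift [-14.2  -0.8  16.4] rot [ 0.0018 -0.001   0.0013] rows>= 1
0.0245 shift [-17.7  -0.8  20.7] rot [ 0.0018 -0.001   0.0013] rows>= 1
```

View pics/w5.png

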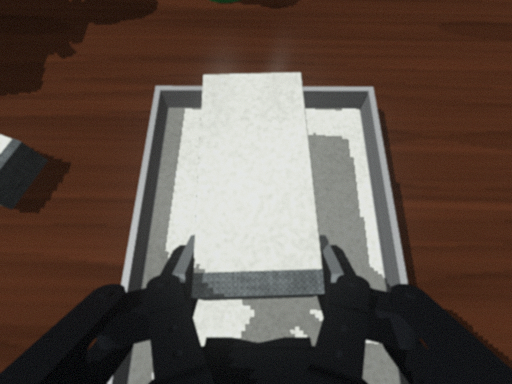

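Picture: the pad hangs level over the tray, inside all four walls (tray rim at columns 155–375, far rim at row 92). I lower gently while watching the force.

{"method": "step_arm", "body": {
  "motion": [
    [[-5, 0, 6, 0, 0, 0, 0.5], [-10, 0, 12, 0, 0, 0, 0.5], [-14, 0, 16, 0, 0, 0, 0.5], [-15.5, 0, 18, 0, 0, 0, 0.5], [-15.5, 0, 18, 0, 0, 0, 0.5]]
  ]
}}

```text
time_s: 14.82
position: [0.4069, -0.35, 0.0309]
orientation: [-0.005, 0.94, 0.01, 0.342]
force: [-1.2, -1.1, -1.6]
opening: 0.0554
finger_force: 74.2
```

{"method": "step_arm", "body": {
  "motion": [
    [[-0.6, 0, 0.8, 0, 0, 0, 0.5], [-1.2, 0, 1.5, 0, 0, 0, 0.5], [-1.2, 0, 1.5, 0, 0, 0, 0.5]]
  ]
}}

```text
time_s: 15.07
position: [0.4073, -0.3507, 0.0301]
orientation: [-0.004, 0.94, 0.01, 0.342]
force: [0.3, -0.3, -1.4]
opening: 0.0557
finger_force: 74.2
```

{"method": "step_arm", "body": {
  "motion": [
    [[-0.5, 0, 0.6, 0, 0, 0, 0.5], [-1, 0, 1.1, 0, 0, 0, 0.5], [-1, 0, 1.1, 0, 0, 0, 0.5]]
  ]
}}

```text
time_s: 15.32
position: [0.4074, -0.3508, 0.0288]
orientation: [-0.004, 0.94, 0.01, 0.342]
force: [0.3, -0.2, 0.1]
opening: 0.0552
finger_force: 74.3
```

```bash
python3 -c "
from h import *
p,R,s=tool(); print(s['time_s'],p,(p+.006*R[:,2])[2],s['force'],s['moment'])"
```

```text
15.3167 [ 0.4074 -0.3508  0.0288] 0.024211785519991647 [ 0.261  -0.2222  0.0699] [-0.036   0.3905  0.0518]
```

Contact is starting. I press down a touch more and release.

{"method": "step_arm", "body": {
  "motion": [
    [[-0.5, 0, 0.6, 0, 0, 0, 0.5], [-0.5, 0, 0.6, 0, 0, 0, 0.5], [-0.5, 0, 0.6, 0, 0, 0, 0.7], [-0.5, 0, 0.6, 0, 0, 0, 0.75], [-0.5, 0, 0.6, 0, 0, 0, 0.85], [-0.5, 0, 0.6, 0, 0, 0, 0.95], [-0.5, 0, 0.6, 0, 0, 0, 0.95], [-0.5, 0, 0.6, 0, 0, 0, 0.95]]
  ]
}}

```text
time_s: 15.98
position: [0.4072, -0.3505, 0.0277]
orientation: [-0.004, 0.94, 0.01, 0.342]
force: [0.3, 0.5, -0.4]
opening: 0.0812
finger_force: 0.0
```

{"method": "step_arm", "body": {
  "motion": [
    [[0, 0, -10, 0, 0, 0, 0.95], [0, 0, -30, 0, 0, 0, 0.95], [0, 0, -60, 0, 0, 0, 0.95], [0, 0, -90, 0, 0, 0, 0.95], [25, 0, -115, 0, 0, 0, 0.95], [50, 0, -140, 0, 0, 0, 0.95], [50, 0, -140, 0, 0, 0, 0.95], [50, 0, -140, 0, 0, 0, 0.95]]
  ]
}}

```text
time_s: 16.65
position: [0.3556, -0.3533, 0.1708]
orientation: [-0.0, 0.939, 0.011, 0.343]
force: [0.1, -0.0, -0.8]
opening: 0.0811
finger_force: 0.0
```

```bash
python3 - <<'E'
from h import *
p,R,s=tool(); print(s['time_s'],p,s['force'],s['opening'])
for n in ['wrist','side','scene']:
    c=read_camera(n)
    for t in ['pad_center','collar_grip','glue_pot','twine_spool']:
        for r in tip_of(t,n)[:2]:
            P=w(c,r['point']);d=P-PIV; print(n,t,round(r['conf'],2),P,(np.hypot(d@ex,d[2]),np.deg2rad(30)+np.arctan2(d@ex,d[2])) if t=='collar_grip' else '')
    if n=='wrist':
        P=cloud(c); Q=P[(P[:,2]>.033)&(P[:,2]<.055)&(abs(P[:,1]+.35)<.04)&(abs(P[:,0]-.456)<.07)]
        b=np.c_[Q[:,:2]-Q[:,:2].mean(0),np.ones(len(Q))]; print('top',np.linalg.lstsq(b,Q[:,2],rcond=None)[0],cv2.minAreaRect((Q[:,:2]*1000).astype(np.float32)))
        a=c['img']
    if n=='side': cv2.imwrite('pics/end.png',np.hstack([a[:,60:450],cv2.resize(c['img'][150:342,260:456],(392,384))])[:,:,::-1])
E
```

```text
16.65 [ 0.3556 -0.3533  0.1708] [ 0.0617 -0.0265 -0.8131] 0.08107795682073846
wrist pad_center 0.94 [ 0.4586 -0.3496  0.0212] 
wrist pad_center 0.82 [ 0.4885 -0.1438  0.0137] 
wrist twine_spool 0.91 [ 0.6962 -0.3109  0.0021] 
wrist twine_spool 0.29 [ 0.4581 -0.3471  0.0208] 
top [ 0.0002 -0.0009  0.0407] ((456.24639892578125, -348.3607482910156), (120.22259521484375, 56.16264343261719), 3.2913410663604736)
side pad_center 0.91 [ 0.4573 -0.3522  0.0214] 
side pad_center 0.88 [ 0.4922 -0.1441  0.0131] 
side collar_grip 0.72 [ 0.6816 -0.0713  0.1963] (np.float64(0.0799792783150154), np.float64(0.901040093139607))
side glue_pot 0.89 [0.6913 0.294  0.0019] 
side twine_spool 0.65 [ 0.7011 -0.3118 -0.0016] 
side twine_spool 0.4 [0.6279 0.048  0.0001] 
scene pad_center 0.87 [0.1715 0.3095 0.0145] 
scene pad_center 0.86 [ 0.4607 -0.3508  0.0229] 
scene collar_grip 0.74 [ 0.6766 -0.0613  0.1939] (np.float64(0.07656398679285614), np.float64(0.8734141028427855))
scene glue_pot 0.89 [0.693  0.2967 0.0024] 
scene twine_spool 0.58 [ 0.6946 -0.311   0.0033]
```

View pics/end.png

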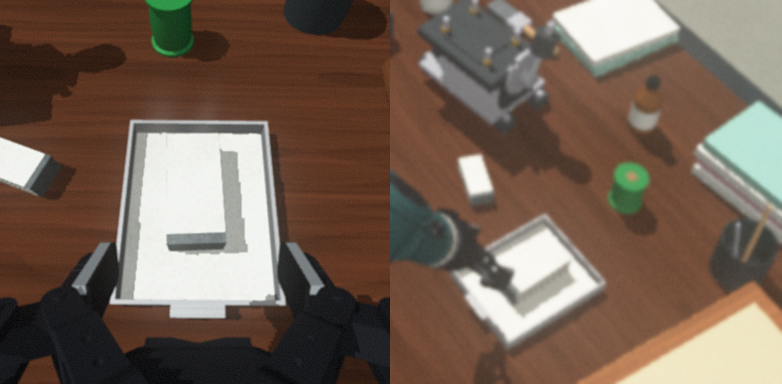

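The pad lies flat on the tray floor: its top is at 41 mm, level, and the whole pad is inside the walls at (195,190). The lever is still locked open at about 0.87–0.9 rad with its collar at (540,40). The glue pot and spool haven't moved and the arm is clear, so I hand in.

```bash
python3 -c "
from plant import job
print(job.finish_job())"
```

```text
the job is handed in; nothing more can be done
None
```

The press is locked open, the pad lies flat and same side up in the aluminium tray, the glue pot and spool are where they were, and the job was handed in at about 17 s; no verdict came back.

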